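# Seat a mixing canister on a keyed drive and lock it in

## Task

Load the tall, slim mixing canister into the bench mixer: stand it upright on the steel drive in the middle of the mixer and, pressing only lightly, turn it until its square foot drops into the square hole and its flange sits flat. Then turn the mixer's locking ring clockwise by its upright post, a quarter turn to its stop, so that the keepers close over the flange. Leave the short, wide canister standing in its dock.

Things in the scene. Friction and masses are not known exactly. Their poses are not given: they have to be found in the camera images.
- canister: Tall slim aluminium canister, 0.26 to 0.49 kg, upright in a dock. Origin: centre of its flange's underside; z up its axis. Flange 84 mm across, 8 thick; above it a plain cylinder, 56 across, 75 tall (flat top 83 above the origin): grip here. Below the flange a solid square foot, 31 x 31, 20 long, its sides along x and y. The foot enters the drive at any of four angles 90 degrees apart.
- dock_a: The white dock holding the tall canister, fixed: a block 92 x 92 x 30 mm (origin under its centre) with a 50 mm square hole. The flange rests on its top, the foot hangs loose in the hole: lifts straight out. An equal dock nearby holds the short canister.
- spare: Short, wide canister in the other dock, to be left there. Same flange, foot and origin as the tall one, but its body is 70 mm across and only 40 mm tall.
- mixer: The white bench mixer, fixed, 262 x 220 mm, 80 mm tall. Origin on the table under the drive's axis, z up; its -x side carries a small panel. Two dark flat keepers stand beside the drive at its +y and -y, undersides 91 and tops 98 mm above the table, inner ends 48 mm from the axis when open and 36 mm when locked.
- seat (a point): Centre of the drive's top face, 80 mm above the table; axes as the mixer's. The drive is a 78 mm square steel plate with a 35 mm square hole, 24 deep, parallel to its sides. It has stopped up to 45 degrees either way from the mixer's axes; that angle is NOT reported (see or feel it); it resists light twists. The foot stands 20 mm high on it until it drops in; home, the canister's origin is here.
- post_top (a point): Centre of the top of the round upright post on the locking ring, 16 mm across and 48 mm tall (top 140.5 mm above the table), 86 mm out from the mixer's axis. Ring open: it stands at +45 degrees (from the mixer's +x towards its +y); locked: at -45 degrees. A grip may pivot about it, or it can be pushed.
- lock_ring (a joint): Angle of the aluminium locking ring (152 mm inside, 192 outside, 12 high, flat on the mixer around the drive) about the drive's axis: 0 rad open, 1.57 locked, at a stop. Grows clockwise seen from above. Starts between 0 and 0.3, turns against light friction (about 2 N at the post), stays where left, and draws the keepers inward over the flange.

How it is judged:
On the way, in this order (a step that is already met when the one before it is completed fails the run):
1. the tall canister is fully down in the drive while the ring is still open (horizontal distance between canister and seat below 0.005 m and z of canister in the frame of seat between -0.004 and 0.004 m and angle between canister's own z axis and vertical below 0.07 rad and value of joint lock_ring below 0.6 rad), for 0.2 s.
2. the ring is turned to its stop with the canister still down (horizontal distance between canister and seat below 0.005 m and z of canister in the frame of seat between -0.004 and 0.004 m and angle between canister's own z axis and vertical below 0.07 rad and value of joint lock_ring above 1.45 rad), for 0.2 s.
At the end, for the whole second after the job is handed in: The tall canister is upright (within 4 degrees) and at rest in the drive, its flange within 4 mm of lying on the plate and within 5 mm of centre; the locking ring is at least 1.45 rad round (of 1.57); the short canister stands upright in its dock (all of step 2 and linear speed of canister below 0.02 m/s and angle between spare's own z axis and vertical below 0.1 rad); the robot touches nothing.
It fails at once if the canister is pressed or slammed onto the mixer with more than 150 N in all (contact force between canister and mixer above 150 N).
It fails at once if the short canister is moved more than 20 mm (distance of spare from where it was at the start of the episode above 0.02 m).
It also fails if it takes over 64 s, if anything falls off the work surface, if the arm or the gripper's body presses on something with over 40 N, if the wrist force passes 120 N, or if a joint passes its speed limit or range.

## Robot

A 6-joint arm with a two-finger parallel gripper is mounted at the origin on the work surface. World frame = base frame: x ahead of the robot, y to its left, z up, the work surface at z = 0. Lengths are in m, angles in rad, forces in N, time in s.
With the tool pointing down it reaches from about 0.375 to 0.75 m from the base axis. Payload 9 kg.
Tool frame: the origin (TCP) lies at the very end of the fingers, on their centre line; the grasp point (between the pads) lies 19 mm behind it; z points along the fingers, y is the line along which they close (so a half turn about z gives the same grasp; the last joint's range is limited). The gripper opens to 85 mm and grips with 20 to 120 N. Pads are 22 mm wide; open, the fingers measure 114 mm over their backs; the gripper's body (76 mm by 85 mm) begins 54 mm behind the grasp point. The pads swing forward as they close: fully open they stand 13 mm farther back than shut.
Start: joints at [-1.363, 0.104, 0.097, 1.564, 0, 1.353], TCP at [0.248, -0.546, 0.231] pointing down, gripper open.
Joint ranges: [-2.99, 2.99], [-0.84, 1.86], [-1.1, 1.16], [-1.84, 2.11], [-1.51, 1.56], [-3.14, 3.14]. Speed limits (rad/s): [2.22, 2.22, 2.57, 3.14, 3.14, 3.14].

## Interface

Orientations are given as a rotation vector (axis times angle).
In Python, from bench import robot gives the robot as it stands. Calls block until the motion is done:
- robot.reach(position, orientation): joint-space move of the TCP to a pose.
- robot.movel(position, frame=None, velocity=0.15): straight line of the TCP; frame=None keeps the orientation; velocity is the mean speed in m/s.
- robot.movej(angles): joint-space move.
- robot.gripper_to(opening, f_grip=None): opening from 0.0 (shut) to 1.0 (fully open); f_grip is the grip in N (None keeps the last); returns when the fingers have stopped.
- robot.pause(seconds).
- robot.ik(position, orientation): joint angles nearest the present ones, or None.
- robot.read_camera(name): name is "side" or "top" or "wrist"; returns the picture (384x512x3 uint8, red, green, blue); there is no depth.
- robot.camera_params(name): a dict with "intrinsics" (3x3 intrinsics, pixels), "view" (4x4, takes a point from world to camera coordinates). Camera axes: x right, y up, looking along -z (the intrinsics and any distortion apply to the point x, -y, -z); pixel columns grow to the right and rows downward; lengths in m; the calibration is good to about 2 mm. A picture is of the moment at which its call begins: read the wrist's pose just before it. camera_params takes no time and is no camera call; for the wrist camera it gives the pose at the moment of the call.
A pose or a line that the arm cannot do raises robot.IKError and nothing moves.
- robot.close_job(): hands the job in; it is judged then, once.
Readings, each from a call of its own:
- robot.read_t(): time.
- robot.read_joint_pos(): joint angles.
- robot.read_qvel(): joint speeds.
- robot.read_effort(): joint torques, N m.
- robot.read_position(): TCP position.
- robot.read_ee_rot(): TCP orientation.
- robot.read_ft_force(): force on the tool from outside, world axes, zero at the start.
- robot.read_ft_torque(): the same for the moment, N m.
- robot.read_opening(): opening from 0.0 (shut) to 1.0 (fully open).
- robot.read_grasp_force(): force on a finger pad.
Only numpy, scipy, OpenCV 4.12 (cv2) and the standard library are available. Lean on these libraries where they do the work, as an engineer would, in place of code of your own. Each camera call takes 0.05 s, during which the arm holds its last target. There are 200 camera calls.

## Working session

There is one attempt and no reset: what is moved stays moved. The work goes in short steps, each a Python script; the robot and the scene stay as the last script left them, time stands still between calls to the robot, and variables do not carry over. Pictures are saved under pics/ and viewed, at most 10 in all, crops included, and the job is handed in when it is done.

```bash
ls; mkdir -p pics; python3 - <<'E'
from bench import robot
import cv2,numpy as np
np.set_printoptions(precision=4,suppress=True)
for n in ("top","side"):
    im=robot.read_camera(n); cv2.imwrite(f"pics/{n}0.png",cv2.cvtColor(im,cv2.COLOR_RGB2BGR))
    p=robot.camera_params(n); print(n,p)
print(robot.read_ee_rot(),robot.read_t(),robot.camera_params("wrist"))
E
```

```text
pics
top {'intrinsics': array([[465.9116,   0.    , 259.071 ],
       [  0.    , 465.9116, 194.1594],
       [  0.    ,   0.    ,   1.    ]]), 'view': array([[-0.0229, -0.9997, -0.0003, -0.0333],
       [ 0.9747, -0.0224,  0.2225, -0.5894],
       [-0.2225,  0.0048,  0.9749, -1.091 ],
       [ 0.    ,  0.    ,  0.    ,  1.    ]])}
side {'intrinsics': array([[497.8019,   0.    , 258.803 ],
       [  0.    , 497.8019, 185.2574],
       [  0.    ,   0.    ,   1.    ]]), 'view': array([[-0.8494, -0.5277,  0.0048,  0.4732],
       [ 0.2942, -0.466 ,  0.8345, -0.2922],
       [-0.4381,  0.7102,  0.551 , -1.0136],
       [ 0.    ,  0.    ,  0.    ,  1.    ]])}
[-3.0695 -0.6635 -0.    ] 0.1 {'intrinsics': array([[343.7736,   0.    , 255.6326],
       [  0.    , 343.7736, 188.1816],
       [  0.    ,   0.    ,   1.    ]]), 'view': array([[ 0.4126, -0.9109, -0.0015, -0.5994],
       [ 0.8777,  0.398 , -0.2669,  0.0341],
       [ 0.2437,  0.1088,  0.9637, -0.3778],
       [ 0.    ,  0.    ,  0.    ,  1.    ]])}
```

View pics/top0.png

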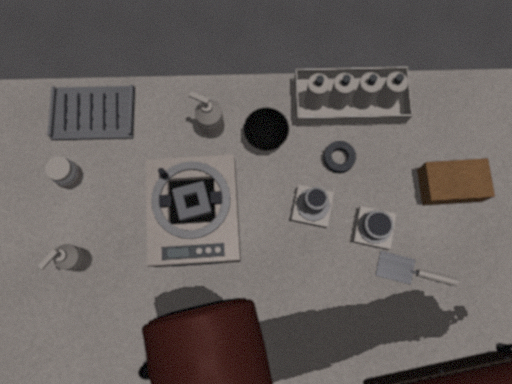

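View pics/side0.png

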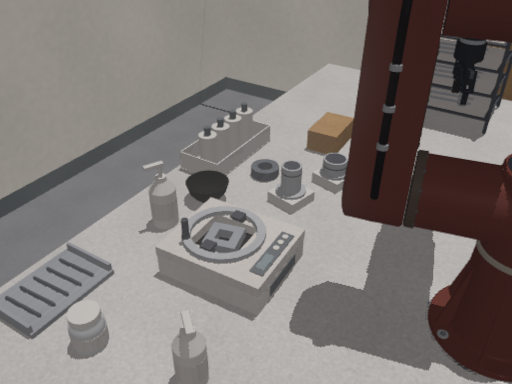

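```bash
cat > h.py <<'E'
from bench import robot
import cv2,numpy as np
from scipy.spatial.transform import Rotation as R
np.set_printoptions(precision=4,suppress=True)
def px2w(P,uv,z):
    V=P["view"];K=P["intrinsics"]
    d=np.linalg.inv(K)@np.array([uv[0],uv[1],1.]); d=np.array([d[0],-d[1],-d[2]])
    Rt=V[:3,:3]; c=-Rt.T@V[:3,3]; w=Rt.T@d
    return c+w*(z-c[2])/w[2]
def w2px(P,p):
    q=P["view"]@np.append(p,1.); u=P["intrinsics"]@np.array([q[0],-q[1],-q[2]]); return u[:2]/u[2]
def down(yaw): # tool z down, tool x at yaw in the world
    return (R.from_euler('z',yaw)*R.from_euler('x',np.pi)).as_rotvec()
E
python3 - <<'E'
from h import *
im=cv2.imread("pics/top0.png")
a=cv2.resize(im[150:270,140:250],None,fx=4,fy=4,interpolation=cv2.INTER_CUBIC)
b=cv2.resize(im[180:260,290:360],None,fx=5,fy=5,interpolation=cv2.INTER_CUBIC)
o=np.zeros((480,800,3),np.uint8); o[:480,:440]=a; o[:400,445:795]=b
cv2.imwrite("pics/z.png",cv2.convertScaleAbs(o,alpha=1.5))
P=robot.camera_params("top")
print(px2w(P,(316,197),.113),px2w(P,(313,206),.03),px2w(P,(191,200),.08),px2w(P,(163,172),.14))
for c in [(145,158),(235,155),(240,262),(147,265)]: print(px2w(P,c,.08))
E
```

```text
[ 0.5678 -0.1818  0.113 ] [ 0.5627 -0.1837  0.03  ] [0.5746 0.1202 0.08  ] [0.6302 0.1779 0.14  ]
[0.6846 0.2361 0.08  ]
[0.6873 0.0112 0.08  ]
[0.4212 0.0024 0.08  ]
[0.4192 0.223  0.08  ]
```

View pics/z.png

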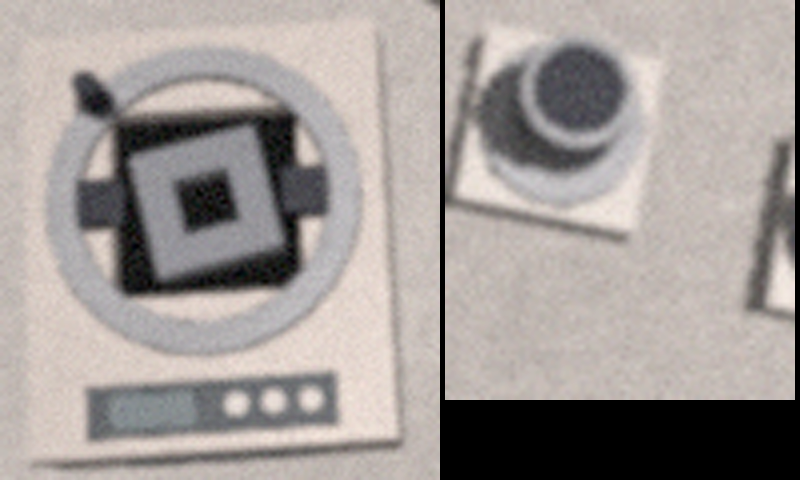

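```bash
cat >> h.py <<'E'
V0=np.array([[0.4126,-0.9109,-0.0015,-0.5994],[0.8777,0.398,-0.2669,0.0341],[0.2437,0.1088,0.9637,-0.3778],[0,0,0,1]])
def cam_in_tool():
    Rt=R.from_rotvec([-3.0695,-0.6635,0]).as_matrix(); p=np.array([.248,-.546,.231])
    c=-V0[:3,:3].T@V0[:3,3]; return Rt.T@(c-p), Rt.T@(-V0[2,:3])
def look_pos(target,yaw,h):
    c,a=cam_in_tool(); M=R.from_rotvec(down(yaw)).as_matrix(); cw=M@c; aw=M@a
    # p + cw + s*aw = target, p_z = h
    s=(target[2]-h-cw[2])/aw[2]; return np.asarray(target)-cw-s*aw
def snap(n,f):
    P=robot.camera_params(n); im=robot.read_camera(n); cv2.imwrite(f"pics/{f}.png",im[...,::-1]); np.savez(f"pics/{f}.npz",**P); return im,P
E
python3 - <<'E'
from h import *
print(cam_in_tool())
P=robot.camera_params("top")
C=[(128,155),(255,125),(285,245),(160,280)]
W=np.array([px2w(P,(140+u/4,150+v/4),.08) for u,v in C]); print(W,W.mean(0))
for i in range(4): d=W[(i+1)%4]-W[i]; print(np.degrees(np.arctan2(d[1],d[0])),np.linalg.norm(d))
s=np.append(W.mean(0)[:2],.08)
for yd in range(-180,180,30):
    p=look_pos(s,np.radians(yd),.24); q=robot.ik(p,down(np.radians(yd))); print(yd,p,q)
for yd in range(-180,180,30):
    print(yd,[robot.ik(x,down(np.radians(yd))) for x in ((.568,-.182,.2),(.574,.12,.2))])
E
```

```text
(array([ 0.0674,  0.0001, -0.1413]), array([-0.2671, -0.0004,  0.9636]))
[[0.604  0.1672 0.08  ]
 [0.6212 0.0891 0.08  ]
 [0.5454 0.0706 0.08  ]
 [0.5256 0.1464 0.08  ]] [0.574  0.1183 0.08  ]
-77.530651793199 0.07993893020062541
-166.27895046419013 0.07804959961361731
104.67826080771208 0.07828316440703388
14.884849909485471 0.08112034112257949
-180 [0.5579 0.1183 0.24  ] [-0.0202  0.0153  0.021   1.5765  0.     -0.0202]
-150 [0.5601 0.1103 0.24  ] [-0.0347  0.0169  0.0226  1.5765  0.     -0.5583]
-120 [0.566  0.1044 0.24  ] [-0.0448  0.0312  0.0371  1.5767  0.     -1.092 ]
-90 [0.574  0.1022 0.24  ] [-0.048   0.0543  0.0608  1.5773  0.     -1.6188]
-60 [0.5821 0.1044 0.24  ] [-0.0436  0.0798  0.0874  1.5784  0.     -2.138 ]
-30 [0.588  0.1103 0.24  ] [-0.033   0.101   0.1097  1.5796  0.     -2.651 ]
0 [0.5902 0.1183 0.24  ] [-0.0191  0.1123  0.1218  1.5803  0.      3.1225]
30 [0.588  0.1264 0.24  ] [-0.0055  0.1108  0.1202  1.5802  0.      2.6125]
60 [0.5821 0.1323 0.24  ] [0.0046 0.097  0.1055 1.5793 0.     2.099 ]
90 [0.5741 0.1345 0.24  ] [0.0085 0.0743 0.0816 1.5781 0.     1.57
[... 1021 characters left out ...]
,  0.0582, -0.0076,  1.5049,  0.    ,  3.1248])]
30 [array([-0.5291,  0.0889,  0.0244,  1.5063,  0.    ,  2.0889]), array([-0.0168,  0.0582, -0.0076,  1.5049,  0.    ,  2.6012])]
60 [array([-0.5291,  0.0889,  0.0244,  1.5063,  0.    ,  1.5653]), array([-0.0168,  0.0582, -0.0076,  1.5049,  0.    ,  2.0776])]
90 [array([-0.5291,  0.0889,  0.0244,  1.5063,  0.    ,  1.0417]), array([-0.0168,  0.0582, -0.0076,  1.5049,  0.    ,  1.554 ])]
120 [array([-0.5291,  0.0889,  0.0244,  1.5063,  0.    ,  0.5181]), array([-0.0168,  0.0582, -0.0076,  1.5049,  0.    ,  1.0304])]
150 [array([-0.5291,  0.0889,  0.0244,  1.5063,  0.    , -0.0055]), array([-0.0168,  0.0582, -0.0076,  1.5049,  0.    ,  0.5068])]
```

```bash
python3 - <<'E'
from h import *
s=np.array([.574,.1185,.08]); y=np.pi
robot.reach(look_pos(s,y,.26),down(y)); robot.pause(.3)
im,P=snap("wrist","w1"); print(w2px(P,s),robot.read_t())
# side view: how large would things be; nothing else
E
```

```text
[255.9375 188.2544] 3.0417
```

View pics/w1.png

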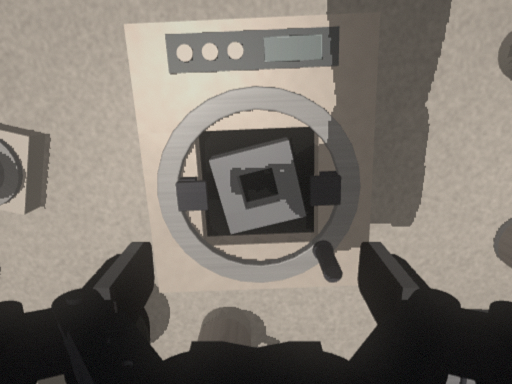

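```bash
python3 - <<'E'
from h import *
P=dict(np.load("pics/w1.npz")); im=cv2.imread("pics/w1.png"); g=cv2.cvtColor(im,6)
def ang(C,z):
    W=np.array([px2w(P,c,z) for c in C]); D=np.roll(W,-1,0)-W
    print("c",W.mean(0),"len",np.linalg.norm(D,axis=1),"ang",np.degrees(np.arctan2(D[:,1],D[:,0]))%90)
g2=cv2.medianBlur(g,7); m=((g2>75)).astype(np.uint8); k=np.zeros_like(m); k[130:240,206:310]=1; m*=k
n,l,st,ce=cv2.connectedComponentsWithStats(m); i=[j for j in range(1,n)]; i=max(i,key=lambda j:st[j,4]); print(st[i])
r=cv2.minAreaRect(np.argwhere(l==i)[:,::-1].astype(np.float32)); print(r); ang(cv2.boxPoints(r),.08)
ang([(210,156),(290,139),(305,215),(229,234)],.08)
ang([(240,178),(272,169),(277,199),(246,206)],.08)
# ring outer
E4=np.array([px2w(P,c,.0925) for c in [(158,187),(360,187),(258,87),(258,282)]]); print(E4)
print("post",px2w(P,(331,273),.1405), "mixer", [px2w(P,c,.08) for c in [(125,23),(379,13),(160,292),(371,292)]])
E
```

```text
[ 206  140  104  100 4390]
((257.5, 189.5), (99.0, 103.0), 90.0)
c [0.5773 0.12   0.08  ] len [0.0962 0.1002 0.1042 0.1001] ang [89.9394  2.3087 89.9357 87.7389]
c [0.573 0.121 0.08 ] len [0.077  0.0771 0.0785 0.0812] ang [11.9791 12.5881 14.9284 11.5538]
c [0.5739 0.1212 0.08  ] len [0.0319 0.0305 0.0313 0.0289] ang [16.0265  9.9119 13.284  11.037 ]
[[0.5692 0.0272 0.0925]
 [0.5694 0.2155 0.0925]
 [0.4799 0.1203 0.0925]
 [0.6687 0.1205 0.0925]]
post [0.6317 0.1819 0.1405] mixer [array([0.427 , 0.0064, 0.08  ]), array([0.4194, 0.2233, 0.08  ]), array([0.6879, 0.0168, 0.08  ]), array([0.6881, 0.2403, 0.08  ])]
```

```bash
python3 - <<'E'
from h import *
c=np.array([.567,-.181]); h=np.pi/2
robot.gripper_to(1.0,20)
robot.reach([*c,.20],down(h)); robot.movel([*c,.072])
robot.gripper_to(0.0,20); print("1",robot.read_opening(),robot.read_grasp_force())
robot.gripper_to(1.0); robot.movel([*c,.125],velocity=.25); robot.reach([*c,.125],down(2*h)); robot.movel([*c,.072],velocity=.25)
robot.gripper_to(0.0,60); print("2",robot.read_opening(),robot.read_grasp_force(),robot.read_ft_force())
robot.movel([*c,.22]); robot.pause(.2); print(robot.read_opening(),robot.read_ft_force(),robot.read_ft_torque(),robot.read_t())
P=robot.camera_params("side"); cp=-P["view"][:3,:3].T@P["view"][:3,3]; print("sidecam",cp)
for p in ([.4,.35,.45],[.42,.3,.42],[.45,.3,.4],[.5,.2,.4]):
  p=np.array(p); print(p,w2px(P,p))
  d=cp-p; d[2]=0; d/=np.linalg.norm(d); ax=np.cross(d,[0,0,1.])  # tilting bottom toward camera
  for t in (.4,.7,.9):
    for s in (1,):
      M=R.from_rotvec(ax*t*s)*R.from_rotvec(down(np.pi)); print(t,M.apply([0,0,1])@d, robot.ik(p,M.as_rotvec()))
E
```

```text
1 0.6520656136544806 21.20947301387787
2 0.6434456069558305 62.74025917053223 [-1.3701 -1.4391  6.5217]
0.6397127355012973 [-0.0048  0.9162 -2.7838] [ 0.0525 -0.0008 -0.0001] 10.0583
sidecam [0.0439 0.8334 0.8001]
[0.4  0.35 0.45] [223.5165 158.0458]
0.4 0.3894183423086505 [0.2521 0.1209 0.4787 2.0852 0.3696 0.2228]
0.7 0.6442176872376911 None
0.9 0.7833269096274834 None
[0.42 0.3  0.42] [232.4803 157.5004]
0.4 0.3894183423086504 [0.1474 0.0738 0.3679 2.0529 0.3552 0.1135]
0.7 0.644217687237691 None
0.9 0.7833269096274832 None
[0.45 0.3  0.4 ] [216.9167 163.4002]
0.4 0.3894183423086506 [0.143  0.159  0.4201 2.0346 0.3472 0.1073]
0.7 0.6442176872376912 None
0.9 0.7833269096274835 None
[0.5 0.2 0.4] [227.2782 130.6633]
0.4 0.3894183423086506 [-0.0449  0.24    0.5083  2.0955  0.3104 -0.0853]
0.7 0.6442176872376911 None
0.9 0.7833269096274835 None
```

```bash
python3 - <<'E'
from h import *
P=robot.camera_params("side"); cp=-P["view"][:3,:3].T@P["view"][:3,3]
best=[]
for x in (.35,.4,.45,.5):
 for y in (.1,.2,.3,.4):
  for z in (.4,.5,.6):
   for az in (60,75,90,105,120):
    for t in (.6,.9):
     p=np.array([x,y,z]); d=np.array([np.cos(np.radians(az)),np.sin(np.radians(az)),0]); M=R.from_rotvec(np.cross(d,[0,0,1.])*t)*R.from_rotvec(down(np.pi))
     u=w2px(P,p)
     if not(60<u[0]<450 and 60<u[1]<320): continue
     v=cp-p; n=np.linalg.norm(v); b=M.apply([0,0,1])@v/n
     if b>.1:
      q=robot.ik(p,M.as_rotvec())
      if q is not None: best.append((b,n,x,y,z,az,t,u,q))
best.sort(key=lambda e:-e[0])
for e in best[:6]: print(*e)
E
```

```text
0.379299877725223 0.5671195415464478 0.35 0.4 0.6 90 0.9 [229.7145  72.5724] [ 0.0919 -0.3294  0.1862  1.9712  0.8947  0.1472]
0.36116464839535517 0.5955964231822602 0.4 0.4 0.6 90 0.9 [193.9988  64.1194] [ 0.0808 -0.1979  0.2931  1.9604  0.8959  0.1295]
0.3361624573125298 0.6654884139925188 0.45 0.4 0.5 105 0.9 [168.8282 130.997 ] [ 0.079   0.1083  0.3815  2.0691  0.8793 -0.0272]
0.3356987843946266 0.6362108960514816 0.4 0.4 0.5 105 0.9 [199.2966 140.7436] [ 0.0874 -0.0419  0.2285  2.0566  0.8811 -0.0145]
0.33544732183586284 0.6971264978911124 0.5 0.4 0.5 105 0.9 [140.3429 121.8849] [ 0.0721  0.2714  0.5641  2.0968  0.8777 -0.0377]
0.33370544132703645 0.6096341356510314 0.35 0.4 0.5 105 0.9 [231.9629 151.1932] [ 0.0976 -0.1852  0.0965  2.0556  0.8832  0.0013]
```

```bash
python3 - <<'E'
from h import *
q=[.0874,-.0419,.2285,2.0566,.8811,-.0145]
robot.movel([.5,-.1,.32],velocity=.25); robot.movej(q); robot.pause(.3)
np.savez("pics/pose.npz",p=robot.read_position(),r=robot.read_ee_rot())
im,P=snap("side","s1"); print(robot.read_position(),robot.read_ee_rot(),robot.read_opening(),robot.read_t())
p=robot.read_position(); r=R.from_rotvec(robot.read_ee_rot())
u=w2px(P,p+r.apply([0,0,.05])).astype(int); print(u); a,b=u-[50,37]
cv2.imwrite("pics/s1z.png",cv2.convertScaleAbs(cv2.resize(im[max(b,0):b+75,max(a,0):a+100,::-1],None,fx=8,fy=8,interpolation=cv2.INTER_CUBIC),alpha=1.6)); print(a,b)
E
```

```text
[0.4001 0.3999 0.4999] [-0.0003 -2.6426 -1.2329] 0.6418180963158668 13.0417
[188 177]
138 140
```

View pics/s1z.png

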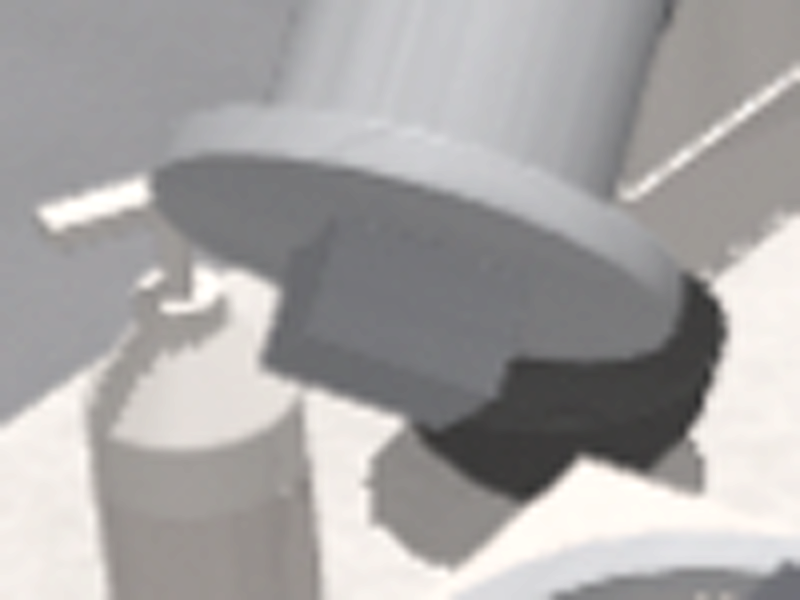

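```bash
python3 - <<'E'
from h import *
from scipy.optimize import least_squares
P=dict(np.load("pics/s1.npz")); z=np.load("pics/pose.npz"); r=R.from_rotvec(z["r"]); p=z["p"]
uv=np.array([(304,338),(503,398),(432,428),(265,365)])
uv=np.array([138,140])+(uv+.5)/8-.5
def corners(t):
    a=t[0]+np.radians([45,135,225,315]); return np.c_[t[1]+.0155*2**.5*np.cos(a),t[2]+.0155*2**.5*np.sin(a),np.full(4,.06)+t[3]]
def proj(t): return np.array([w2px(P,p+r.apply(c)) for c in corners(t)])
for o in range(4):
  for sgn in (1,-1):
    U=np.roll(uv[::sgn],o,0)
    for a0 in np.radians([-90,0,90,180]):
      f=least_squares(lambda t:np.r_[(proj(t)-U).ravel(),(t[1:]/.004)*.3],[a0,0,0,0])
      if f.cost<3: print(o,sgn,f.cost,np.degrees(f.x[0])%90,f.x[1:]*1000); best=f
print((proj(best.x)-0))
print(uv)
E
```

```text
0 -1 1.726455140267849 39.178053584622205 [-4.2875 -3.4175  2.3729]
0 -1 1.7264551402674357 39.17805713786262 [-4.2875 -3.4175  2.3729]
0 -1 1.726455140266016 39.17805944693069 [-4.2875 -3.4175  2.3729]
0 -1 1.7264551402682973 39.17805315162141 [-4.2875 -3.4175  2.3729]
1 -1 1.7264551402658541 39.17805745789938 [-4.2875 -3.4175  2.3729]
1 -1 1.7264551402660042 39.178059534945795 [-4.2875 -3.4175  2.3729]
1 -1 1.726455140267778 39.17805360802505 [-4.2875 -3.4175  2.3729]
1 -1 1.7264551402672348 39.178054433270965 [-4.2875 -3.4175  2.3729]
2 -1 1.7264551402661998 39.17805991455236 [-4.2875 -3.4175  2.3729]
2 -1 1.726455140268903 39.17805253026287 [-4.2875 -3.4175  2.3729]
2 -1 1.7264551402677473 39.17805377613798 [-4.2875 -3.4175  2.3729]
2 -1 1.7264551402658683 39.178058226919234 [-4.2875 -3.4175  2.3729]
3 -1 1.726455140268407 39.17805300892982 [-4.2875 -3.4175  2.3729]
3 -1 1.726455140265883 39.178057914109615 [-4.2875 -3.4175  2.3729]
3 -1 1.7264551402658692 39.17805830582418 [-4.2875 -3.4175  2.3729]
3 -1 1.7264551402659836 39.1780594472371 [-4.2875 -3.4175  2.3729]
[[192.449  193.3409]
 [200.0031 189.4208]
 [176.2232 181.1348]
 [169.5915 185.4897]]
[[175.5625 181.8125]
 [200.4375 189.3125]
 [191.5625 193.0625]
 [170.6875 185.1875]]
```

```bash
python3 - <<'E'
from h import *
ps=np.radians(232.2); s=[.574,.1203]
robot.reach([*s,.35],down(ps)); robot.movel([*s,.20]); robot.pause(.3)
im,P=snap("wrist","w2"); p=robot.read_position(); r=R.from_rotvec(robot.read_ee_rot())
np.savez("pics/pose2.npz",p=p,r=robot.read_ee_rot())
print(p,robot.read_joint_pos(),robot.read_t(),robot.read_opening(),robot.read_ft_force(),robot.read_ft_torque())
o=im[:,:,::-1].copy()
for dz,R_ in ((-.043,.028),(.032,.042)):
  for a in np.arange(0,360,15):
    u=w2px(P,p+r.apply([R_*np.cos(np.radians(a)),R_*np.sin(np.radians(a)),dz])); cv2.circle(o,tuple(np.int32(u*8)),8,(0,0,255) if a else (0,255,0),-1,shift=3)
cv2.imwrite("pics/w2o.png",cv2.resize(o[134:384,106:406],None,fx=2.4,fy=2.4))
E
```

```text
[0.5742 0.1203 0.2003] [-0.0163  0.0583 -0.007   1.505   0.     -0.9273] 15.85 0.6412332511724528 [ 1.021  -0.2735 -3.6532] [ 0.0129  0.0134 -0.0027]
```

View pics/w2o.png

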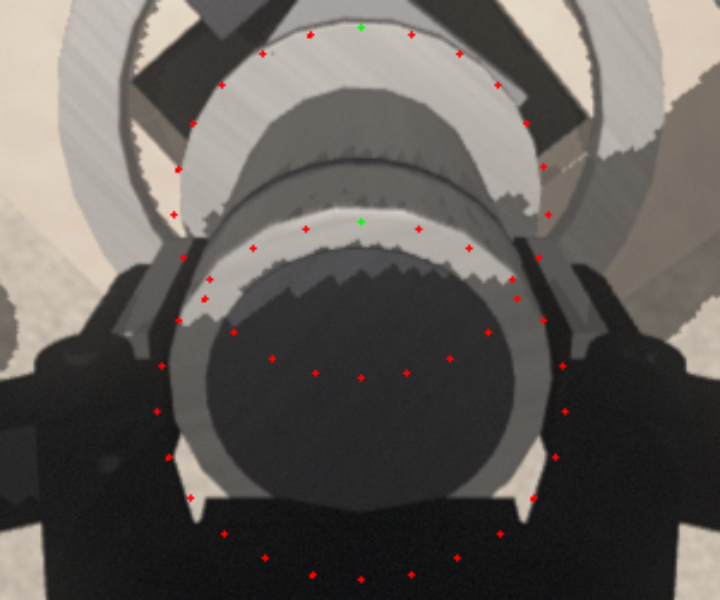

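```bash
python3 - <<'E'
from h import *
from scipy.optimize import least_squares
P=dict(np.load("pics/w2.npz")); z=np.load("pics/pose2.npz"); r=R.from_rotvec(z["r"]); p=z["p"]
A=np.linspace(0,2*np.pi,721)
def ext(dx,dy,dz,rad):
    U=np.array([w2px(P,p+r.apply([dx+rad*np.cos(a),dy+rad*np.sin(a),dz])) for a in A])
    U=(U-[106,134])*2.4; return np.array([U[:,0].min(),U[:,0].max(),U[:,1].min()])
for name,rad,z0,m in (("flange",.042,.034,(180,541,18)),("top",.028,-.041,(171,551,206))):
    f=least_squares(lambda t:ext(t[0]/1e3,t[1]/1e3,z0+t[2]/1e3,rad)-m,[0,0,0],diff_step=1e-2,x_scale=1)
    print(name,"offset mm dx dy dz",f.x,f.cost)
for name,rad,z0,m in (("flange",.042,.034,(180,541,18)),("top",.028,-.041,(171,551,206))): print(ext(0,0,z0,rad),m)
E
```

```text
flange offset mm dx dy dz [0.7842 0.1334 5.3026] 5.561417087840073e-19
top offset mm dx dy dz [-1.2487  0.0665  6.5981] 1.707401354608534e-21
[174.717  545.1927  25.0487] (180, 541, 18)
[159.5517 561.7286 214.9931] (171, 551, 206)
```

```bash
cat >> h.py <<'E'
def lower(s,z,zmin,step=.002,fmax=10,base=-3.6):
    while z>zmin:
        z-=step; robot.movel([*s,z],velocity=.05); f=robot.read_ft_force()
        if f[2]-base>fmax: break
    print("z %.4f"%z,"f",f,"tq",robot.read_ft_torque(),"t %.2f"%robot.read_t()); return z
E
python3 - <<'E'
from h import *
s=[.574,.1203]
robot.movel([*s,.156]); print(robot.read_ft_force())
z=lower(s,.156,.118)
print(robot.read_position())
E
```

```text
[ 0.4293 -0.1243 -2.6975]
z 0.1220 f [-7.1064 -1.9708 14.8049] tq [-0.0232  1.7202  0.0149] t 20.54
[0.5743 0.1202 0.1243]
```

```bash
python3 - <<'E'
from h import *
for s,z in (([.573,.1203],.123),([.5725,.1203],.123),([.5725,.1203],.121)):
    robot.movel([*s,z],velocity=.05); robot.pause(.15); print(robot.read_position(),robot.read_ft_force(),robot.read_ft_torque(),robot.read_opening(),robot.read_t())
P=robot.camera_params("side")
im,P=snap("side","s2")
u=w2px(P,[.574,.12,.09]).astype(int)-[60,60]
cv2.imwrite("pics/s2z.png",cv2.convertScaleAbs(cv2.resize(im[u[1]:u[1]+90,u[0]:u[0]+120,::-1],None,fx=6,fy=6,interpolation=cv2.INTER_CUBIC),alpha=1.4))
E
```

```text
[0.5737 0.1203 0.1243] [-2.9245 -1.0852  9.0424] [0.0476 0.6113 0.0957] 0.6443485473062306 20.9417
[0.5736 0.1203 0.1243] [ 0.6907 -2.0301  7.5926] [0.0089 0.092  0.0544] 0.6449892251844483 21.3417
[0.5737 0.1202 0.1242] [-5.6609 -1.4721 20.485 ] [0.0797 1.6983 0.0638] 0.6431870577860394 21.7417
```

View pics/s2z.png

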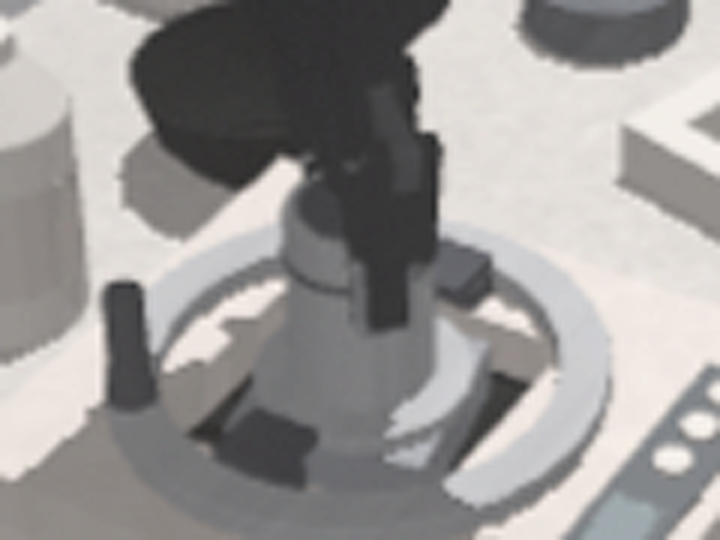

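```bash
python3 - <<'E'
from h import *
robot.movel([.5730,.1203,.1243],velocity=.05)
robot.gripper_to(.95); p=robot.read_position(); robot.movel([p[0],p[1],.24],velocity=.2); print(robot.read_opening(),robot.read_t())
robot.reach([.632,.1822,.20],down(np.pi)); robot.pause(.1)
im,P=snap("wrist","w3"); cv2.imwrite("pics/w3.png",im[:,:,::-1])
print(w2px(P,[.5737,.1203,.163]),w2px(P,[.632,.1822,.1405]),robot.read_t())
E
```

```text
0.9482159822536174 23.15
[134.5024 112.0499] [256.1988 206.9406] 24.25
```

View pics/w3.png

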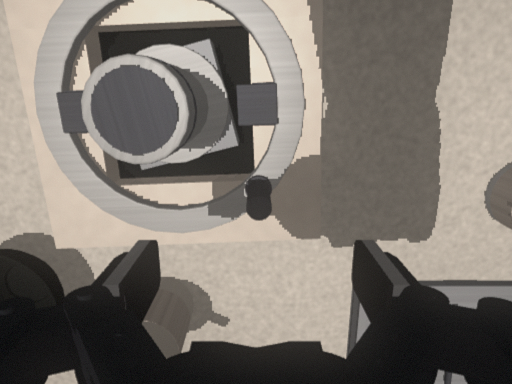

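```bash
python3 - <<'E'
from h import *
robot.gripper_to(.45,20); robot.movel([.632,.1817,.112]); robot.gripper_to(0.0,20)
print(robot.read_opening(),robot.read_grasp_force(),robot.read_ft_force(),robot.read_t())
c=np.array([.5737,.1203])
for a in np.arange(41,-46.1,-6):
    t=np.radians(a); robot.movel([c[0]+.086*np.cos(t),c[1]+.086*np.sin(t),.112],velocity=.12)
    f=robot.read_ft_force(); tan=f[:2]@[-np.sin(t),np.cos(t)]
    print(a,"tan %.1f rad %.1f"%(tan,f[:2]@[np.cos(t),np.sin(t)]),end="; ")
    if a<-20 and tan>20: break
robot.pause(.2); p=robot.read_position(); d=p[:2]-c
print("\nend",p,np.degrees(np.arctan2(d[1],d[0])),np.linalg.norm(d),robot.read_ft_force(),robot.read_t())
E
```

```text
0.17540889174562974 22.284684777259827 [4.3508 5.3817 0.6051] 25.8
41.0 tan -0.2 rad 5.1; 35.0 tan -0.6 rad 8.2; 29.0 tan 0.3 rad 12.0; 23.0 tan -1.0 rad 13.1; 17.0 tan -0.6 rad 9.0; 11.0 tan -0.4 rad 7.4; 5.0 tan -0.1 rad 5.5; -1.0 tan 0.1 rad 4.9; -7.0 tan 0.0 rad 3.6; -13.0 tan -1.0 rad 1.6; -19.0 tan -0.2 rad 1.6; -25.0 tan -0.9 rad -0.0; -31.0 tan -0.6 rad 0.6; -37.0 tan 0.5 rad -1.0; -43.0 tan 5.7 rad -1.8; 
end [0.6372 0.0624 0.113 ] -42.332611385215024 0.08591153193904728 [3.0338 5.0809 4.7907] 29.75
```

```bash
python3 - <<'E'
from h import *
c=np.array([.5737,.1203])
for a in (-45,-47):
    t=np.radians(a); robot.movel([c[0]+.086*np.cos(t),c[1]+.086*np.sin(t),.112],velocity=.05)
    f=robot.read_ft_force(); tan=f[:2]@[-np.sin(t),np.cos(t)]; d=robot.read_position()[:2]-c
    print(a,tan,np.degrees(np.arctan2(d[1],d[0])))
    if tan>18: break
robot.gripper_to(.45); p=robot.read_position(); robot.movel([p[0],p[1],.22],velocity=.2)
s=look_pos(np.array([.574,.1203,.1]),np.pi,.28); robot.reach(s,down(np.pi)); robot.pause(.2)
im,P=snap("wrist","w4"); print(robot.read_ft_force(),robot.read_t(),[w2px(P,[c[0]+.086*np.cos(t),c[1]+.086*np.sin(t),.1405]) for t in np.radians([-38,-43])])
E
```

```text
-45 22.198668056580512 -42.41533670371884
[0.2013 0.2266 0.6311] 31.8333 [array([197.8857, 273.1441]), array([191.3043, 268.2874])]
```

View pics/w4.png

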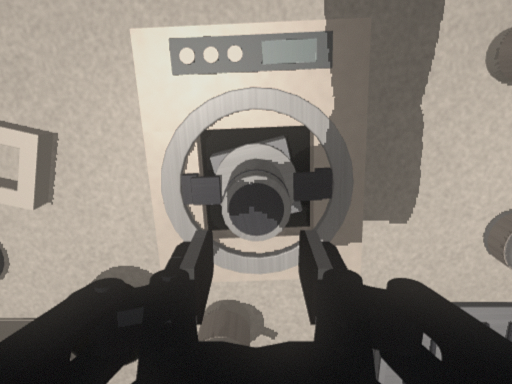

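The image shows the canister flat on the drive, with both keepers (about 205,189 and 313,183) closed over its flange. The ring met a hard stop at 22 N, and the gripper is clear, so I'm handing in.

```bash
python3 - <<'E'
from bench import robot
print(robot.close_job())
E
```

```text
the job is handed in; nothing more can be done
None
```

The job is handed in, with no verdict returned: the tall canister is seated in the drive, the ring is turned to its stop with the keepers over the flange, and I never moved the arm to the short canister or its dock (I did not take a last picture of it).

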